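# Fit the thermostat cover over its studs by feel

### The arm

A 6-joint arm with a two-finger parallel gripper is mounted at the origin on the work surface. World frame = base frame: x ahead of the robot, y to its left, z up, the work surface at z = 0. Lengths are in mm, angles in rad, forces in N, time in s.
With the tool pointing down it reaches from about 250 to 800 mm from the base axis. Payload 3.9 kg.
Tool frame: the origin (TCP) lies at the very end of the fingers, on their centre line; the grasp point (between the pads) lies 19 mm behind it; z points along the fingers, y is the line along which they close (so a half turn about z gives the same grasp; the last joint's range is limited). The gripper opens to 85 mm and grips with 20 to 120 N. Pads are 22 mm wide; open, the fingers measure 114 mm over their backs; the gripper's body (76 mm by 85 mm) begins 54 mm behind the grasp point. The pads swing forward as they close: fully open they stand 13 mm farther back than shut.
Start: joints at [-1.118, 0.26, -0.138, 1.173, 0, 1.571], TCP at [229.674, -472.086, 231.304] pointing down, gripper open.
Joint ranges: [-2.78, 2.78], [-0.83, 1.72], [-1.28, 1.37], [-1.9, 2.12], [-1.57, 1.48], [-3.14, 3.14]. Speed limits (rad/s): [2.57, 2.57, 3.14, 3.14, 3.14, 3.14].

### API

Orientations are given as a unit quaternion [x, y, z, w].
In Python, from station import read_state, get_image, job_done, search_frame, tip_of gives the robot as it stands.
- The arm moves only by the tool move_arm, never from a script. Its argument "targets" is a list that holds one entry, the list of rows, each a list of 4 numbers: the shift along the tool's x, y, z in m, then the turn about the tool's z in rad. In form: [[[x, y, z, spin], ...]]. A call has 1 to 8 rows; each row is the pose to reach, as a shift and turn from the pose commanded when the call began, along the tool's axes at that moment; what a row does not reach only later rows make up. A row lasts 1/12 s, in which the tool goes at most 41.7 mm and 7.16 degrees, less where a joint would pass 70% of its speed; a pose out of reach is approached as far as the arm can. A call with a gripper value outside its range is refused whole. "jaw" is the opening in per cent of the stroke, from 0 (shut) to 100 (fully open), set as the call begins (left out, the last holds). The fingers move at their own pace and stop on an object; "squeeze" is the grip in N (left out, the last holds). Time passes only in rows, so rows that repeat a pose let the fingers close. It gives the time, the measured TCP pose, the force, the opening and the grip force at its end, in the units of the state.
- read_state(): the state, without advancing time (a new reading comes with each control period).
- get_image(name): name is "scene" or "side" or "wrist"; returns a dict with "frame" (480x640x3 uint8, red, green, blue), "vfov" (degrees; the focal length in pixels is half the picture's height over the tangent of half this angle, whatever the lens; pixels are square), "cx", "cy" (the principal point, pixels), "k1" (the pictures are not rectified: a ray, as slopes to the right and down, at radius r is drawn at 1 + k1 r^2 times it, then the intrinsics apply), "T" (4x4, takes a point from camera to world coordinates). Camera axes: x right, y down, z forward; pixel columns grow to the right and rows downward; lengths in mm; the calibration is good to about 2 mm. A picture is of the moment at which its call begins. There is no depth.
- job_done(): hands the job in; it is judged then, once.
Trained networks look in the newest picture that a camera, given by its name, has taken for a name from the list of things; names that differ only in an ending like _2 or _b are one class to them, and where a whole thing is asked for, a point or a joint stands for the part that bears it (a point fixed in the world has none). Each returns a list of dicts, best first, with "conf" (0 to 1); they miss things now and then, are a little off and sometimes report something else, mostly with a low value. They report only what shows in the picture. A call takes as long as a camera call. They do not tell look-alikes from the thing itself.
- search_frame(camera, query): "position" ([row, column] in pixels, amid what is visible of it).
- tip_of(camera, query): "position" ([row, column] in pixels: a listed point, or the origin of a listed thing).
The state is a dict: "t": time; "qpos": joint angles; "dq": joint speeds; "joint_torque": joint torques, N m; "ee_pos": TCP position; "tool_rot": TCP orientation; "ft_force": force on the tool from outside, world axes, zero at the start; "wrist_torque": the same for the moment, N m; "finger_gap": opening from 0.0 (shut) to 1.0 (fully open); "finger_force": force on a finger pad.
Only numpy, scipy, OpenCV 4.12 (cv2) and the standard library are available. Lean on these libraries where they do the work, as an engineer would, in place of code of your own. Each camera call takes 0.05 s, during which the arm holds its last target. There are 200 camera calls.

### The job

Pick up the thermostat cover that lies on the bench and fit it to the thermostat housing held in the vise: lay it lightly on the ends of the two studs and slide it along the vise jaws until you feel its holes drop over them, then press it down gently until it has pushed the thermostat fully home and its flange sits flush on the housing, and let go. Never force it against the studs or the housing, and leave everything else on the bench where it is.

Things in the scene. Friction and masses are not known exactly. Their poses are not given: they have to be found in the camera images.
- cover_mid (a point): The thermostat cover, a loose grey aluminium casting of 0.2 to 0.4 kg, standing flange-down on the bench left or right of the vise. Point on its upright axis half-way up, 38 mm above its underside; x along its flange. From the flange a straight round hose neck, 34 mm in diameter, rises to 76 mm above the underside: grip it there from above. Half a turn makes no difference to the fit.
- cover_foot (a point): Centre of the cover's flat underside, axes as cover_mid. The flange is 9 mm thick, 104 mm long (x) and 56 mm wide (y), bulging in the middle to a 59 mm round. One round 10 mm hole goes through it at each end, 35 mm either side of the middle along x.
- jaw_mid (a point): Bench vise, fixed, dark cast iron, 100 mm jaws, screw towards the robot; its place and yaw vary. Point midway between the jaws and midway along them, level with the jaw tops, 120 mm above the bench. x horizontal across the jaws away from the robot, y along the jaws, z up. It grips the lower half of the thermostat housing (grey casting) by a boss, square to the jaws.
- face_mid (a point): Point fixed to the vise, 45 mm above jaw_mid, same axes, level with the housing's joint face (106 mm in x, 56 in y). The housing's middle is exactly here in x, but unmeasured along the jaws: y anywhere from -13 to +13 mm. On the face stand two 8 mm steel studs, 35 mm either side of the housing's middle along x, 16 mm high, ends tapered to 6.8 mm. Flush, cover_foot is at this height.
- thermostat (a joint): How far the brass thermostat, 49 mm round, in the middle of the housing's face, is pushed down (m). At 0 its top stands 4 mm proud of the face, at 0.004 it is home, level with it. Starts between 0 and 0.0015. A snug fit: it gives only under about 8 N, stays where it is pushed and goes no further than 0.004. The cover's flange meets it before it meets the face.
- pulley_mid (a point): Bystander: dark steel belt pulley lying flat, 72 mm in diameter, 26 mm high, left or right of the vise (on the side where the cover is not). Point at its centre.
- screwdriver_grip (a point): Bystander: screwdriver lying on the bench. Point in its handle.
- wrench_grip (a point): Bystander: open-ended wrench lying on the bench. Point in its shaft.
- can_mid (a point): Bystander: standing spray can, 52 mm in diameter, 165 mm high. Point at its centre.
- battery_mid (a point): Bystander: cordless-tool battery, black, 115 x 76 x 66 mm. Point at its centre.
- dish_mid (a point): Bystander: round steel parts dish with nuts in it, 120 mm in diameter, 26 mm high. Point at its centre.
- socket_mid (a point): Bystander: steel socket standing on end, 26 mm in diameter, 50 mm high. Point at its centre.
Mind the look-alikes: they are no part of the job. Leave any purple or red look-alike of the part that bears cover_mid alone.

How it is judged:
By the outcome, as a careful person would: the job done as asked, in the order asked, and still so for the second after the job is handed in, with the robot touching nothing.
It also fails if it takes over 72 s, if anything falls off the work surface, if the arm or the gripper's body presses on something with over 40 N, if the wrist force passes 120 N, or if a joint passes its speed limit or range.

## Working session

There is one attempt and no reset: what is moved stays moved. The work goes in short steps, Python scripts to look and compute and a tool call to move; the robot and the scene stay as the last step left them, time stands still between calls to the robot, and variables do not carry over. Pictures are saved under pics/ and viewed, at most 10 in all, crops included, and the job is handed in when it is done.

Besides the shell and the picture viewer there is one more tool, called by a JSON object that holds its "fn" and its "kwargs", one argument or row to a line. move_arm: Moves the arm, as the interface text tells. Its arguments: {"type":"object","properties":{"targets":{"type":"array","items":{"type":"array","items":{"type":"array","items":{"type":"number"}}}},"jaw":{"type":"number"},"squeeze":{"type":"number"}},"required":["targets"]}

```bash
mkdir -p pics; ls; cat > h.py <<'E'
import numpy as np, cv2
from station import *
def cam(n):
    d=get_image(n); return d
def K(d):
    f=240/np.tan(np.radians(d["vfov"])/2); return f
def ray(d,rc):
    f=K(d); x=(rc[1]-d["cx"])/f; y=(rc[0]-d["cy"])/f
    rd=np.hypot(x,y); r=rd
    for _ in range(30): r=rd/(1+d["k1"]*r*r)
    s=r/rd if rd>0 else 1
    T=np.array(d["T"]); v=T[:3,:3]@np.array([x*s,y*s,1.]); return T[:3,3],v/np.linalg.norm(v)
def onz(d,rc,z):
    o,v=ray(d,rc); return o+v*(z-o[2])/v[2]
def proj(d,p):
    T=np.array(d["T"]); c=T[:3,:3].T@(np.array(p)-T[:3,3]); x,y=c[0]/c[2],c[1]/c[2]
    s=1+d["k1"]*(x*x+y*y); f=K(d); return np.array([d["cy"]+f*y*s,d["cx"]+f*x*s])
def tri(obs):
    A=np.zeros((3,3));b=np.zeros(3)
    for d,rc in obs:
        o,v=ray(d,rc); P=np.eye(3)-np.outer(v,v); A+=P;b+=P@o
    p=np.linalg.solve(A,b); return p,[np.linalg.norm(proj(d,p)-rc) for d,rc in obs]
def save(n,d): cv2.imwrite(f"pics/{n}.png",d["frame"][:,:,::-1])
E
python3 - <<'E'
from h import *
np.set_printoptions(precision=1,suppress=True)
s=read_state();print(s)
for n in ["scene","side","wrist"]:
    d=cam(n);save(n+"0",d);print(n,d["vfov"],d["k1"],np.array(d["T"]))
    for q in ["cover_mid","cover_foot","jaw_mid","face_mid","thermostat","pulley_mid","can_mid"]:
        print(q,[(np.round(e["position"],1),round(e["conf"],2)) for e in tip_of(n,q)][:3])
a=cv2.imread("pics/scene0.png");b=cv2.imread("pics/side0.png")
E
```

```text
pics
{'t': 0.0, 'qpos': array([-1.1,  0.3, -0.1,  1.2,  0. ,  1.6]), 'dq': array([-0.,  0., -0., -0.,  0., -0.]), 'joint_torque': array([ -0. , -40.6,  25.4,   0. ,  -0. ,  -0. ]), 'ee_pos': array([ 229.4, -471.5,  230.4]), 'tool_rot': array([ 1. ,  0.2, -0. , -0. ]), 'ft_force': array([-0.8, -0. ,  0.5]), 'wrist_torque': array([-0., -0.,  0.]), 'finger_force': 0.0, 'finger_gap': 0.9978402268616022}
scene 53.43585632070869 -0.06045878445697352 [[   0.2    0.7   -0.7 1297.8]
 [   1.    -0.2    0.1 -145. ]
 [  -0.    -0.7   -0.7  906. ]
 [   0.     0.     0.     1. ]]
cover_mid [(array([255.3, 359.5]), 0.9), (array([300.4, 370. ]), 0.84), (array([200.3, 414.1]), 0.57)]
cover_foot [(array([253.1, 407.2]), 0.76), (array([263.8, 358.9]), 0.75), (array([205.4, 411.9]), 0.72)]
jaw_mid [(array([262.9, 291.8]), 0.79)]
face_mid [(array([248. , 293.4]), 0.92)]Traceback (most recent call last):
  File "<stdin>", line 7, in <module>
ValueError: it knows: battery_mid, can_mid, cover_foot, cover_mid, dish_mid, face_mid, jaw_mid, pulley_mid, screwdriver_grip, socket_mid, wrench_grip
```

```bash
python3 - <<'E'
from h import *
np.set_printoptions(precision=2,suppress=True)
for n in ["scene","side","wrist"]:
    d=cam(n);save(n+"0",d);print(n,d["vfov"],d["k1"],np.array(d["T"]))
    for q in ["cover_mid","cover_foot","jaw_mid","face_mid","pulley_mid","can_mid","battery_mid","dish_mid","socket_mid"]:
        print(q,[(np.round(e["position"],1),round(e["conf"],2)) for e in tip_of(n,q)][:4])
E
```

```text
scene 53.43585632070869 -0.06045878445697352 [[   0.2     0.68   -0.71 1297.84]
 [   0.98   -0.15    0.13 -144.98]
 [  -0.02   -0.72   -0.7   905.97]
 [   0.      0.      0.      1.  ]]
cover_mid [(array([241.7, 409.5]), 0.96), (array([301.7, 374.1]), 0.92), (array([254.1, 361.2]), 0.78), (array([201.4, 414.3]), 0.67)]
cover_foot [(array([210.4, 412. ]), 0.83), (array([265.5, 359. ]), 0.72), (array([310.5, 371.1]), 0.61)]
jaw_mid [(array([263.7, 289.5]), 0.76)]
face_mid [(array([246.1, 293.8]), 0.64)]
pulley_mid [(array([296.3, 214.9]), 0.7)]
can_mid [(array([342.3, 140.8]), 0.7)]
battery_mid [(array([249.5, 487.5]), 0.81)]
dish_mid [(array([328.1, 119.6]), 0.57)]
socket_mid [(array([214.6, 377.6]), 0.63), (array([293.8, 214.4]), 0.61)]
side 44.13696285692026 0.04712108728423673 [[  -0.99   -0.11    0.12  367.03]
 [  -0.16    0.54   -0.83 1066.58]
 [   0.02   -0.84   -0.55  823.62]
 [   0.      0.      0.      1.  ]]
cover_mid [(array([308.4, 275.5]), 0.98), (array([414.9, 440.6]), 0.86), (array([373.4, 351.3]), 0.6), (array([318.4, 349.1]), 0.58)]
cover_foot [(array([435.2, 437.1]), 0.95), (array([385.4, 352.4]), 0.92), (array([323.6, 273.9]), 0.74), (array([336.5, 352.1]), 0.63)]
jaw_mid [(array([241.8, 333.6]), 0.79)]
face_mid []
pulley_mid [(array([234.6, 356.7]), 0.47)]
can_mid [(array([178.4, 310.1]), 0.92)]
battery_mid [(array([226.4, 279.5]), 0.48)]
dish_mid [(array([194., 352.]), 0.7)]
socket_mid [(array([374.1, 420.3]), 0.69)]
wrist 70.33156436576765 0.006258805750679502 [[   0.44   -0.85   -0.28  302.76]
 [  -0.9    -0.41   -0.14 -435.68]
 [  -0.      0.32   -0.95  373.52]
 [   0.      0.      0.      1.  ]]
cover_mid []
cover_foot []
jaw_mid []
face_mid []
pulley_mid []
can_mid []
battery_mid []
dish_mid []
socket_mid []
```

View pics/scene0.png

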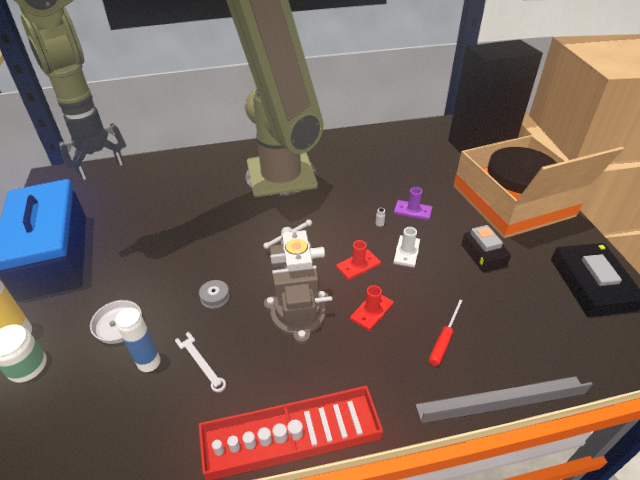

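View pics/side0.png

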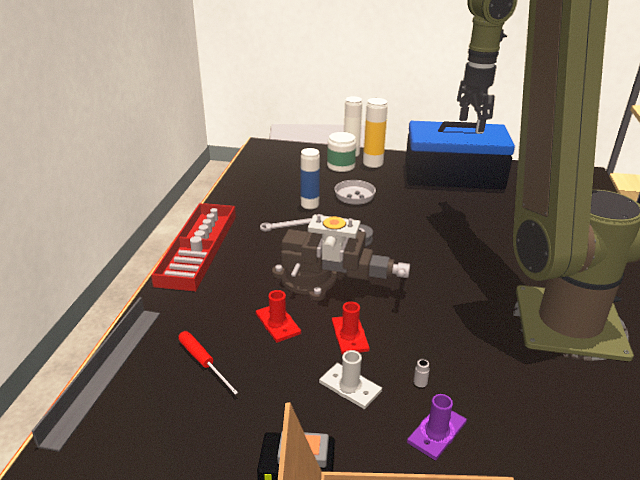

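The scene view shows the grey cover at about (242,409), between the red look-alikes (255,360) and (302,373) and the purple one (201,414). The vise with its housing is at about (246,295). In the side view the cover is at about (373,351) and the housing at about (222,335).

```bash
python3 - <<'E'
from h import *
np.set_printoptions(precision=1,suppress=True)
ds,dd=cam("scene"),cam("side")
for nm,a,b in [("cover",(241.7,409.5),(373.4,351.3)),("red1",(254,361),(318.4,349)),("red2",(301.7,374),(308.4,275.5)),("jaw",(263.7,289.5),(241.8,333.6))]:
    print(nm,tri([(ds,a),(dd,b)]))
print("face",onz(ds,(246.1,293.8),165), "sock",onz(ds,(214.6,379),25))
print(read_state()["tool_rot"],read_state()["qpos"])
for n,d,c in (("scene",ds,(241,409)),("side",dd,(376,351)),("scene",ds,(246,297)),("side",dd,(224,335))):
    pass
A=[cv2.resize(ds["frame"][r-h:r+h,c-h:c+h],(400,400),interpolation=3) for (r,c,h) in [(243,407,30),(250,297,35)]]
B=[cv2.resize(dd["frame"][r-h:r+h,c-h:c+h],(400,400),interpolation=3) for (r,c,h) in [(376,351,40),(228,335,35)]]
im=np.vstack([np.hstack(A),np.hstack(B)]); im=cv2.resize(im,(600,600))
cv2.imwrite("pics/crop.png",im[:,:,::-1])
E
```

```text
cover (array([439.5, 279.2,  36.4]), [np.float64(0.1565084480701236), np.float64(0.22655560676044015)])
red1 (array([464.4, 137.1,  46.1]), [np.float64(0.4566458175594592), np.float64(0.575390725615373)])
red2 (array([620.1, 125.5,  39.9]), [np.float64(0.06318289836151854), np.float64(0.07092488402117855)])
jaw (array([524.7, -53.3, 108.5]), [np.float64(1.5369033129063476), np.float64(1.5875368716740257)])
face [522.7 -42.3 165. ] sock [301.4 239.   25. ]
[ 1.   0.2 -0.   0. ] [-1.1  0.3 -0.1  1.2 -0.   1.6]
```

View pics/crop.png

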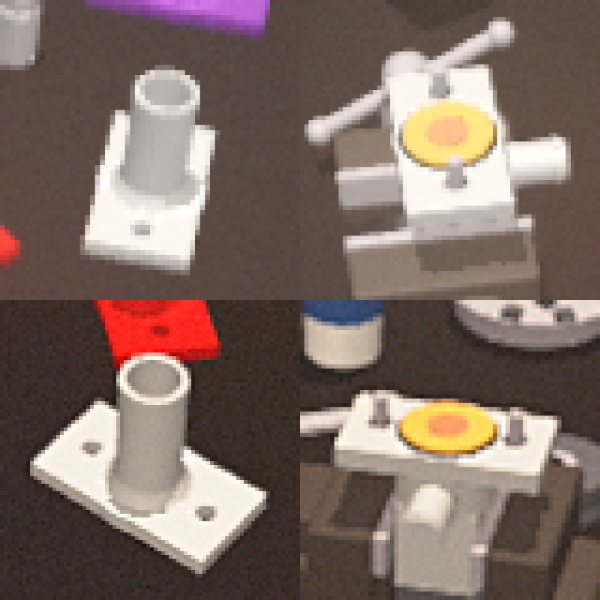

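The crop shows the flange holes, the studs and the brass thermostat. The flange holes are at scene (258.6,405.4) and side (375.5,335.5), (392.5,366.2). The stud ends are at scene (232,295), (253,298) and side (216,319), (219,350).

```bash
cat >> h.py <<'E'
from scipy.spatial.transform import Rotation as Ro
def yawof(v): return np.degrees(np.arctan2(v[1],v[0]))
def togo(p,yaw=None,base=None):
    """shift in m along tool axes and spin rad; yaw = desired direction of tool y in world deg (mod 180)"""
    s=read_state(); R=Ro.from_quat(s["tool_rot"]).as_matrix()
    sh=R.T@(np.array(p)-s["ee_pos"])/1000
    cur=yawof(R[:,1]); out=[cur]
    if yaw is not None:
        dy=(yaw-cur+90)%180-90; out+= [-np.radians(dy)]
    return np.round(sh,4),np.round(out,4),np.round(s["qpos"],3)
E
python3 - <<'E'
from h import *
np.set_printoptions(precision=1,suppress=True)
ds,dd=cam("scene"),cam("side")
a=onz(ds,(258.6,405.4),9);b=onz(dd,(375.5,335.5),9);c=onz(dd,(392.5,366.2),9)
print("holes",a,b,c,(b+c)/2,np.linalg.norm(b-c),yawof(c-b))
S=[onz(ds,(232.3,294.9),181),onz(ds,(252.8,297.9),181)];D=[onz(dd,(215.9,318.7),181),onz(dd,(219.1,350.4),181)]
print("studs",S,(S[0]+S[1])/2,np.linalg.norm(S[0]-S[1]),yawof(S[1]-S[0]))
print(D,(D[0]+D[1])/2,np.linalg.norm(D[0]-D[1]),yawof(D[0]-D[1]))
print(togo((390,255,330)))
E
```

```text
holes [472.7 259.5   9. ] [470.5 262.5   9. ] [408.4 294.4   9. ] [439.4 278.4   9. ] 69.83032917060756 152.82949449909765
studs [array([495.1, -34. , 181. ]), array([562.3, -39.5, 181. ])] [528.7 -36.7 181. ] 67.43522554512035 -4.615142826942257
[array([558.7, -32.3, 181. ]), array([489.3, -32.6, 181. ])] [524.  -32.5 181. ] 69.41477675447412 0.24639958897920103
(array([ 0.5, -0.6, -0.1]), array([-64.1]), array([-1.1,  0.3, -0.1,  1.2, -0. ,  1.6]))
```

{"fn": "move_arm", "kwargs": {
  "targets": [
    [[0.027,-0.03,0,-0.12],[0.054,-0.06,0,-0.24],[0.081,-0.09,0,-0.36],[0.108,-0.12,0,-0.48],[0.135,-0.15,0,-0.6],[0.162,-0.18,0,-0.72],[0.19,-0.21,0,-0.84],[0.217,-0.24,0,-0.96]]
  ],
  "jaw": 100,
  "squeeze": 40
}}

```text
t: 2.62
ee_pos: [319.9, -159.6, 231.6]
tool_rot: [0.759, 0.651, 0.0, 0.0]
ft_force: [1.4, -0.4, 0.8]
finger_gap: 1.002
finger_force: 0.0
```

```bash
python3 - <<'E'
from h import *
s=read_state();print(s["t"],s["ee_pos"])
print(togo((439.5,279,180),63))
E
```

```text
2.6167 [ 319.94433257 -159.59939038  231.58526153]
(array([0.4517, 0.0513, 0.0516]), array([-8.7628, -1.2525]), array([-0.463, -0.03 , -0.477,  1.122,  0.   ,  1.261]))
```

{"fn": "move_arm", "kwargs": {
  "targets": [
    [[0.04,0.004,0,-0.12],[0.08,0.009,0,-0.24],[0.12,0.013,0,-0.36],[0.16,0.018,0,-0.48],[0.2,0.022,0,-0.6],[0.24,0.027,0,-0.72],[0.28,0.032,0.01,-0.84],[0.32,0.036,0.02,-0.96]]
  ]
}}

```text
t: 3.28
ee_pos: [406.6, 151.5, 211.9]
tool_rot: [0.372, 0.928, 0.001, 0.001]
ft_force: [1.1, -0.2, -0.3]
finger_gap: 1.003
finger_force: 0.0
```

```bash
python3 - <<'E'
from h import *
s=read_state();print(s["t"],s["ee_pos"])
print(togo((439.5,279,180),63))
E
```

```text
3.2833 [406.62376463 151.52425037 211.86528068]
(array([0.0643, 0.1148, 0.0321]), array([46.3293, -0.291 ]), array([ 0.357,  0.113, -0.378,  1.077, -0.   ,  1.119]))
```

{"fn": "move_arm", "kwargs": {
  "targets": [
    [[0.016,0.029,0.008,-0.08],[0.032,0.058,0.016,-0.16],[0.048,0.087,0.024,-0.24],[0.064,0.115,0.032,-0.291],[0.064,0.115,0.032,-0.291],[0.064,0.115,0.032,-0.291]]
  ]
}}

```text
t: 3.78
ee_pos: [439.5, 277.4, 178.4]
tool_rot: [0.236, 0.972, -0.001, -0.0]
ft_force: [-0.5, 0.2, -0.5]
finger_gap: 1.002
finger_force: 0.0
```

```bash
python3 - <<'E'
from h import *
np.set_printoptions(precision=1,suppress=True)
s=read_state();print(s["t"],s["ee_pos"],s["ft_force"],togo((439.5,279,36),63))
d=cam("wrist");save("w1",d)
for q in ["cover_mid","cover_foot"]:
    for e in tip_of("wrist",q): print(q,np.array(e["position"]),e["conf"],onz(d,e["position"],38 if q=="cover_mid" else 0))
E
```

```text
3.7833 [439.5 277.4 178.4] [-0.5  0.2 -0.5] (array([0. , 0. , 0.1]), array([62.8, -0. ]), array([ 0.6,  0.3, -0.3,  1. , -0. ,  1. ]))
cover_mid [427.1 269. ] 0.85 [618.6 125.2  38. ]
cover_mid [306.  191.8] 0.81 [457.8 134.2  38. ]
cover_mid [223.6 318.9] 0.7 [440.9 277.1  38. ]
cover_foot [212.8 317.4] 0.84 [440.4 275.7   0. ]
cover_foot [396.6 275.5] 0.71 [615.7 129.5   0. ]
cover_foot [290.3 207.3] 0.69 [461.9 134.7   0. ]
```

View pics/w1.png

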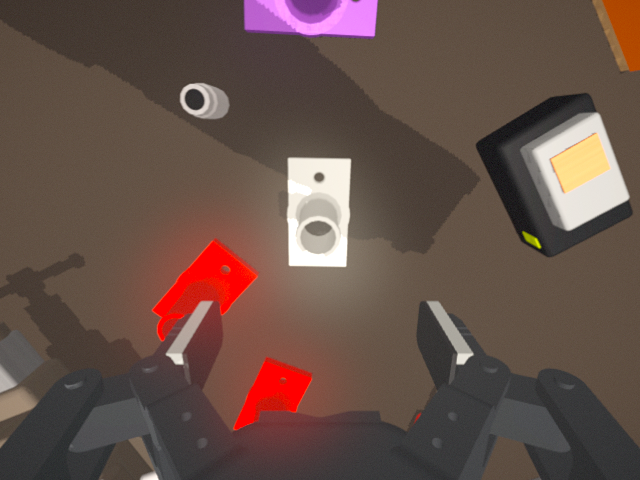

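The wrist view shows the cover centred between the fingers: flange corners at about (158,289), (158,350), (267,289), (266,347), the hole at (177,319) and the neck top at (236,318). The nearest red cover is clear to the left.

```bash
python3 - <<'E'
from h import *
np.set_printoptions(precision=1,suppress=True)
d=cam("wrist")
P=[onz(d,rc,9) for rc in [(158,289),(158,350),(266,347),(267,289)]]
print(P,np.mean(P,0),yawof(P[3]-P[0]),yawof(P[2]-P[1]))
print(onz(d,(236,318),76), onz(d,(177,319),9))
c=(441,278,36)
print(togo(c,63))
E
```

```text
[array([381.7, 275.4,   9. ]), array([407., 324.,   9.]), array([500.6, 275.4,   9. ]), array([474.9, 223.6,   9. ])] [441.  274.6   9. ] -29.072957652102968 -27.443455912174446
[439.5 274.9  76. ] [409.2 291.5   9. ]
(array([-0. ,  0. ,  0.1]), array([62.5, -0. ]), array([ 0.6,  0.3, -0.3,  1. , -0. ,  1. ]))
```

{"fn": "move_arm", "kwargs": {
  "targets": [
    [[-0.001,-0.001,0.03,0],[-0.001,-0.001,0.06,0],[-0.001,-0.001,0.09,0],[-0.001,-0.001,0.115,0],[-0.001,-0.001,0.13,0],[-0.001,-0.001,0.14,0],[-0.001,-0.001,0.14,0]]
  ]
}}

```text
t: 4.57
ee_pos: [438.8, 273.1, 37.9]
tool_rot: [0.237, 0.971, -0.001, -0.001]
ft_force: [0.7, -0.1, -0.3]
finger_gap: 0.997
finger_force: 0.0
```

{"fn": "move_arm", "kwargs": {
  "targets": [
    [[0,0,0,0],[0,0,0,0],[0,0,0,0],[0,0,0,0],[0,0,0,0],[0,0,0,0],[0,0,0,0],[0,0,0,0]]
  ],
  "jaw": 0,
  "squeeze": 40
}}

```text
t: 5.23
ee_pos: [441.1, 275.5, 40.5]
tool_rot: [0.237, 0.972, 0.001, 0.001]
ft_force: [-0.8, 0.6, 7.1]
finger_gap: 0.381
finger_force: 39.6
```

```bash
python3 - <<'E'
from h import *
s=read_state();print(s)
print(togo((525,-35,290),90))
E
```

```text
{'t': 5.2333, 'qpos': array([ 5.58373120e-01,  4.07771070e-01, -4.66403437e-01,  6.94059070e-01,
       -1.06663301e-04,  1.03606165e+00]), 'dq': array([-1.05686367e-03,  1.34427883e-04,  7.04357611e-04, -6.92785870e-04,
        9.28052902e-04, -6.92642665e-05]), 'joint_torque': array([-1.14503251e-01, -3.99798024e+01,  1.81058496e+01, -2.59440830e-01,
        3.08946858e-02, -2.87971809e-02]), 'ee_pos': array([441.10026471, 275.50864058,  40.52291827]), 'tool_rot': array([2.36579732e-01, 9.71611232e-01, 8.79451573e-04, 9.33451025e-04]), 'ft_force': array([-0.83702364,  0.6246652 ,  7.07213684]), 'wrist_torque': array([-0.22558732,  0.12386457,  0.00483763]), 'finger_force': 39.627978801727295, 'finger_gap': 0.38090696497525633}
(array([-0.2176, -0.2366, -0.2497]), array([62.6305, -0.4777]), array([ 0.558,  0.408, -0.466,  0.694, -0.   ,  1.036]))
```

{"fn": "move_arm", "kwargs": {
  "targets": [
    [[0,0,-0.015,0],[0,0,-0.045,0],[0,0,-0.085,-0.08],[0,0,-0.125,-0.16],[0,0,-0.165,-0.24],[0,0,-0.205,-0.32],[0,0,-0.24,-0.4],[0,0,-0.27,-0.45]]
  ]
}}

```text
t: 5.9
ee_pos: [439.8, 274.6, 311.6]
tool_rot: [0.012, 1.0, 0.0, 0.0]
ft_force: [0.4, 1.4, -3.6]
finger_gap: 0.385
finger_force: 40.8
```

```bash
python3 - <<'E'
from h import *
s=read_state();print(s["ft_force"],s["wrist_torque"],s["finger_gap"],s["finger_force"])
print(togo((630,-35,320),88))
E
```

```text
[ 0.38990411  1.38548505 -3.63182557] [ 0.06460123 -0.08006014 -0.06948647] 0.3853622833369647 40.763447284698486
(array([-0.1977, -0.305 , -0.0083]), array([8.86145e+01, 1.07000e-02]), array([ 0.558,  0.227,  0.026,  1.368, -0.   ,  0.583]))
```

{"fn": "move_arm", "kwargs": {
  "targets": [
    [[-0.02,-0.03,-0.01,0],[-0.042,-0.064,-0.01,0],[-0.064,-0.098,-0.01,0],[-0.086,-0.132,-0.01,0],[-0.108,-0.166,-0.01,0],[-0.13,-0.2,-0.01,0],[-0.152,-0.234,-0.01,0],[-0.172,-0.266,-0.01,0]]
  ]
}}

```text
t: 6.57
ee_pos: [604.9, 2.0, 318.3]
tool_rot: [0.014, 1.0, -0.0, -0.001]
ft_force: [1.1, 0.6, -3.1]
finger_gap: 0.386
finger_force: 41.2
```

{"fn": "move_arm", "kwargs": {
  "targets": [
    [[-0.014,-0.02,0,0],[-0.026,-0.039,0,0],[-0.026,-0.039,0,0],[-0.026,-0.039,0,0],[-0.026,-0.039,0,0]]
  ]
}}

```text
t: 6.98
ee_pos: [628.8, -35.2, 318.4]
tool_rot: [0.014, 1.0, 0.0, -0.001]
ft_force: [-0.3, 0.1, -2.7]
finger_gap: 0.386
finger_force: 41.3
```

```bash
python3 - <<'E'
from h import *
np.set_printoptions(precision=2,suppress=True)
s=read_state();print(s["t"],s["ee_pos"],s["ft_force"],s["wrist_torque"],s["qpos"])
d=cam("wrist");save("w2",d)
for n in ["wrist","scene","side"]:
  d=cam(n)
  for q,z in [("face_mid",165),("jaw_mid",120)]:
    for e in tip_of(n,q)[:1]: print(n,q,np.array(e["position"]),e["conf"],onz(d,e["position"],z))
E
```

```text
6.9833 [628.81 -35.22 318.39] [-0.34  0.11 -2.71] [ 0.05 -0.   -0.02] [-0.06  0.44  0.36  1.49  0.   -0.03]
scene face_mid [246.4 295.1] 0.85 [524.35 -39.56 165.  ]
scene jaw_mid [263.4 291.9] 0.92 [531.75 -50.44 120.  ]
side face_mid [233.5 355. ] 0.72 [474.58  -1.78 165.  ]
side jaw_mid [235.6 333.7] 0.75 [527.94 -56.17 120.  ]
```

View pics/w2.png

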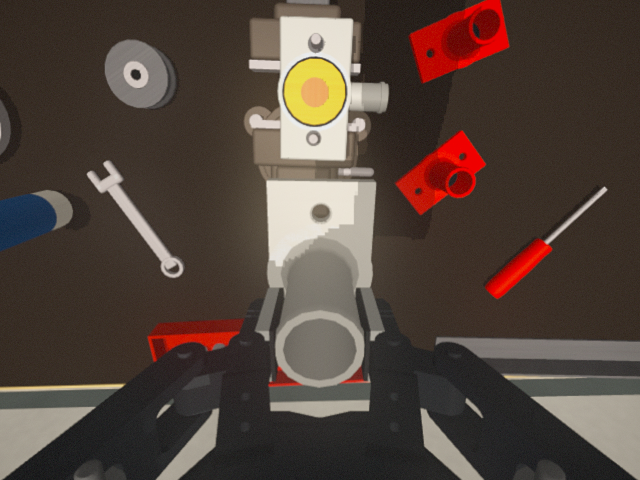

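The wrist view shows the studs near (42,316) and (137,313), the thermostat at (91,315), and the held cover with its near hole at (212,321), well aligned.

```bash
python3 - <<'E'
import cv2
a=cv2.imread("pics/w2.png")[5:180,245:400]
cv2.imwrite("pics/w2c.png",cv2.resize(a,None,fx=3.4,fy=3.4,interpolation=2))
E
```

```text
(no output)
```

View pics/w2c.png

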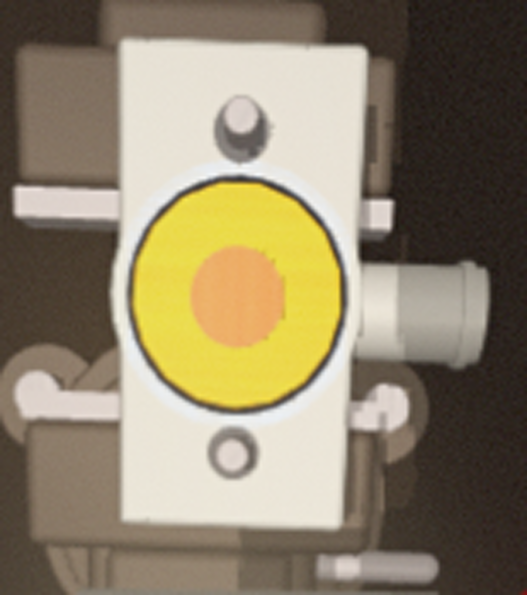

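```bash
cat > m.py <<'E'
from h import *
np.set_printoptions(precision=2,suppress=True)
d=cam("wrist"); s=read_state()
f=lambda c,r:(5+r/3.4,245+c/3.4)
a,b=onz(d,f(240,113),181),onz(d,f(232,455),181)
print("studs",a,b,(a+b)/2,np.linalg.norm(a-b),yawof(b-a))
print("thermo",onz(d,f(238,296),168))
C=[onz(d,f(*c),165) for c in [(122,42),(365,48),(342,526),(122,520)]]
print("face",C,np.mean(C,0),yawof(C[2]-C[1]),yawof(C[3]-C[0]))
zt=s["ee_pos"][2]-40.5+9
h=onz(d,(212,320.5),zt);print("hole",h,h-s["ee_pos"])
e=[onz(d,(181,267),zt),onz(d,(180,375),zt)];print("edge",e,np.mean(e,0)-s["ee_pos"],np.linalg.norm(e[0]-e[1]),yawof(e[1]-e[0]))
print("tooly",togo((0,0,0)))
E
python3 m.py
```

```text
studs [490.51 -33.14 181.  ] [560.67 -37.2  181.  ] [525.59 -35.17 181.  ] 70.2751448091348 -3.3123475012857706
thermo [525.52 -34.83 168.  ]
face [array([472.66, -58.94, 165.  ]), array([475.3 ,  -5.02, 165.  ]), array([579.31, -10.43, 165.  ]), array([576.3 , -65.59, 165.  ])] [525.89 -34.99 165.  ] -2.9771304046665774 -3.6722865008115853
hole [592.95 -32.72 287.95] [-36.54   2.63 -31.5 ]
edge [array([575.9 , -59.56, 287.95]), array([576.93,  -4.5 , 287.95])] [-53.07   3.31 -31.5 ] 55.072719819748464 88.93414579460982
tooly (array([0.63, 0.02, 0.32]), array([88.43]), array([-0.06,  0.44,  0.36,  1.49, -0.  , -0.03]))
```

{"fn": "move_arm", "kwargs": {
  "targets": [
    [[0.03,0.002,0,0.02],[0.06,0.003,0,0.035],[0.09,0.004,0.01,0.035],[0.1015,0.0042,0.035,0.035],[0.1015,0.0042,0.06,0.035],[0.1015,0.0042,0.075,0.035],[0.1015,0.0042,0.083,0.035],[0.1015,0.0042,0.083,0.035]]
  ]
}}

```text
t: 8.2
ee_pos: [526.9, -28.5, 234.7]
tool_rot: [0.031, 1.0, 0.0, -0.002]
ft_force: [-0.4, 0.1, -2.2]
finger_gap: 0.386
finger_force: 41.3
```

```bash
python3 - <<'E'
from h import *
np.set_printoptions(precision=2,suppress=True)
s=read_state();print(s["t"],s["ee_pos"],s["ft_force"],s["wrist_torque"])
print(togo((527.4,-28.2,226),86.4))
d=cam("side");im=d["frame"][150:290,250:450];A=cv2.resize(im,(790,553),interpolation=2)
cv2.imwrite("pics/s3.png",A[:,:,::-1])
E
```

```text
8.2 [526.87 -28.49 234.67] [-0.41  0.1  -2.18] [0.03 0.11 0.02]
(array([-0.  ,  0.  ,  0.01]), array([86.4, -0. ]), array([-0.05,  0.27, -0.12,  1.19,  0.  ,  0.01]))
```

View pics/s3.png

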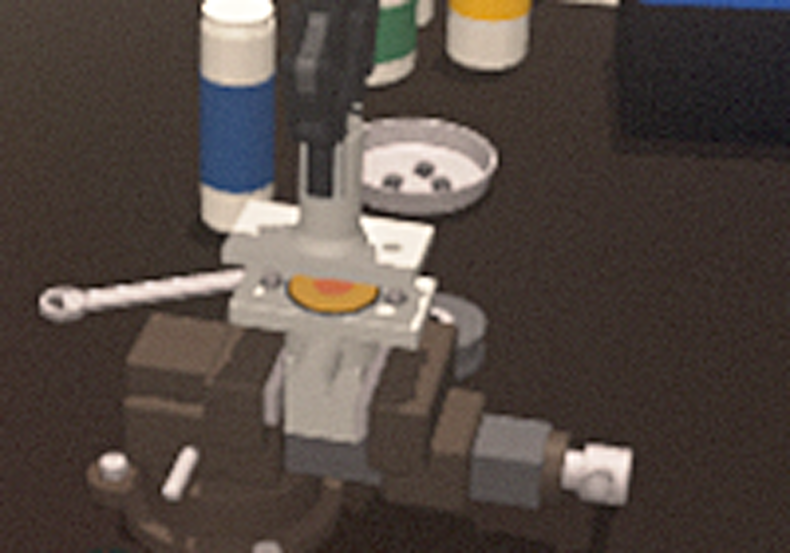

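The side view shows the cover held level above the studs and offset along the jaws. Next I lower it until it touches.

{"fn": "move_arm", "kwargs": {
  "targets": [
    [[-0.0005,0,0.003,0],[-0.0005,0,0.006,0],[-0.0005,0,0.009,0],[-0.0005,0,0.01,0],[-0.0005,0,0.011,0],[-0.0005,0,0.0115,0],[-0.0005,0,0.012,0],[-0.0005,0,0.012,0]]
  ]
}}

```text
t: 8.92
ee_pos: [528.7, -28.6, 224.3]
tool_rot: [0.031, 1.0, 0.0, 0.0]
ft_force: [0.1, 0.2, -3.5]
finger_gap: 0.389
finger_force: 41.3
```

{"fn": "move_arm", "kwargs": {
  "targets": [
    [[0,0,0.0005,0],[0,0,0.001,0],[0,0,0.0015,0],[0,0,0.002,0],[0,0,0.0025,0],[0,0,0.0025,0]]
  ]
}}

```text
t: 9.42
ee_pos: [528.8, -28.6, 221.9]
tool_rot: [0.031, 1.0, -0.0, 0.0]
ft_force: [0.1, 0.1, -2.5]
finger_gap: 0.39
finger_force: 41.4
```

{"fn": "move_arm", "kwargs": {
  "targets": [
    [[0,0,0.0005,0],[0,0,0.001,0],[0,0,0.0015,0],[0,0,0.0015,0]]
  ]
}}

```text
t: 9.75
ee_pos: [529.3, -28.6, 221.5]
tool_rot: [0.031, 1.0, -0.0, 0.001]
ft_force: [-0.5, -0.2, 4.8]
finger_gap: 0.387
finger_force: 42.3
```

```bash
python3 - <<'E'
from h import *
np.set_printoptions(precision=2,suppress=True)
s=read_state();print(s["t"],s["ee_pos"],s["ft_force"],s["wrist_torque"])
for i in range(4):
    cam("wrist"); s=read_state();print(s["ee_pos"],s["ft_force"],s["wrist_torque"])
E
```

```text
9.75 [529.28 -28.61 221.5 ] [-0.52 -0.15  4.82] [-0.04  0.41 -0.02]
[529.26 -28.6  221.49] [-0.7   0.75  5.75] [0.02 0.44 0.01]
[529.26 -28.59 221.49] [-0.12  0.58  5.79] [ 0.03  0.5  -0.04]
[529.28 -28.61 221.49] [-0.08 -0.19  4.85] [-0.01  0.48  0.03]
[529.28 -28.62 221.49] [-1.17  0.64  5.32] [ 0.01  0.43 -0.  ]
```

{"fn": "move_arm", "kwargs": {
  "targets": [
    [[0.0006,0,-0.001,0],[0.0018,0,-0.001,0],[0.0018,0,-0.0008,0],[0.0018,0,-0.0005,0],[0.0018,0,-0.0004,0],[0.0018,0,-0.0004,0]]
  ]
}}

```text
t: 10.45
ee_pos: [528.6, -28.5, 221.8]
tool_rot: [0.031, 1.0, -0.0, 0.002]
ft_force: [3.0, -0.2, 5.3]
finger_gap: 0.387
finger_force: 42.0
```

```bash
cat > st.py <<'E'
from h import *
np.set_printoptions(precision=2,suppress=True)
L=[]
for i in range(4):
    cam("wrist"); s=read_state();L.append(np.r_[s["ee_pos"],s["ft_force"],s["wrist_torque"]])
print(s["t"],np.mean(L,0),s["tool_rot"])
E
python3 st.py
```

```text
10.65 [528.59 -28.55 221.81   3.37  -0.04   5.58  -0.02  -0.51   0.  ] [ 0.03  1.   -0.    0.  ]
```

{"fn": "move_arm", "kwargs": {
  "targets": [
    [[0,0,-0.002,0],[0,0,-0.003,0],[0,0,-0.003,0],[0,0,-0.003,0],[0,0,-0.003,0],[0,0,-0.003,0]]
  ]
}}

```text
t: 11.15
ee_pos: [526.3, -28.4, 223.1]
tool_rot: [0.031, 1.0, 0.0, -0.001]
ft_force: [0.3, -0.8, -2.9]
finger_gap: 0.391
finger_force: 41.5
```

```bash
python3 st.py
```

```text
11.35 [526.62 -28.47 223.42   0.27   0.14  -3.4   -0.     0.01  -0.03] [ 0.03  1.   -0.   -0.  ]
```

{"fn": "move_arm", "kwargs": {
  "targets": [
    [[-0.0007,0,0.0005,0],[-0.0007,0,0.001,0],[-0.0007,0,0.0015,0],[-0.0007,0,0.002,0],[-0.0007,0,0.0022,0],[-0.0007,0,0.0024,0],[-0.0007,0,0.0024,0]]
  ]
}}

```text
t: 11.93
ee_pos: [527.9, -28.5, 221.8]
tool_rot: [0.031, 1.0, -0.0, 0.0]
ft_force: [-0.2, 0.5, 0.1]
finger_gap: 0.387
finger_force: 41.5
```

```bash
python3 st.py
```

```text
12.1333 [527.89 -28.52 221.74  -0.24   0.01   1.08  -0.03   0.15   0.01] [ 0.03  1.   -0.    0.  ]
```

{"fn": "move_arm", "kwargs": {
  "targets": [
    [[0,-0.0007,0,0],[0,-0.0014,0,0],[0,-0.0021,0,0],[0,-0.0028,0,0],[0,-0.0035,0,0],[0,-0.0042,0,0],[0,-0.0046,0,0],[0,-0.005,0,0]]
  ]
}}

```text
t: 12.8
ee_pos: [527.5, -33.3, 221.5]
tool_rot: [0.031, 1.0, 0.0, 0.0]
ft_force: [1.0, 5.2, 4.8]
finger_gap: 0.386
finger_force: 42.0
```

```bash
python3 st.py
```

```text
13.0 [527.52 -33.44 221.48   1.45   4.75   4.11   1.14  -0.01  -0.18] [0.03 1.   0.   0.  ]
```

{"fn": "move_arm", "kwargs": {
  "targets": [
    [[0,-0.0004,0,0],[0,-0.0008,0,0],[0,-0.0012,0,0],[0,-0.0016,0,0],[0,-0.002,0,0]]
  ]
}}

```text
t: 13.42
ee_pos: [527.0, -35.8, 221.2]
tool_rot: [0.031, 1.0, -0.0, -0.0]
ft_force: [0.6, 4.0, 3.2]
finger_gap: 0.388
finger_force: 42.0
```

```bash
python3 st.py
```

```text
13.6167 [527.03 -35.83 221.24   0.29   2.49   3.42   0.63   0.08  -0.  ] [ 0.03  1.   -0.   -0.  ]
```

{"fn": "move_arm", "kwargs": {
  "targets": [
    [[0,-0.0004,0,0],[0,-0.0008,0,0],[0,-0.0012,0,0],[0,-0.0015,0,0]]
  ]
}}

```text
t: 13.95
ee_pos: [526.9, -36.8, 221.2]
tool_rot: [0.031, 1.0, 0.0, -0.0]
ft_force: [0.3, 5.0, 2.8]
finger_gap: 0.383
finger_force: 41.9
```

```bash
python3 st.py
```

```text
14.15 [526.86 -36.9  221.15   0.14   3.69   2.47   0.91   0.12  -0.02] [ 0.03  1.    0.   -0.  ]
```

{"fn": "move_arm", "kwargs": {
  "targets": [
    [[0,-0.0004,0,0],[0,-0.0008,0,0],[0,-0.0012,0,0],[0,-0.0015,0,0]]
  ]
}}

```text
t: 14.48
ee_pos: [526.9, -38.8, 221.3]
tool_rot: [0.031, 1.0, -0.0, -0.0]
ft_force: [-0.1, 2.6, 2.9]
finger_gap: 0.387
finger_force: 41.9
```

```bash
python3 st.py
```

```text
14.6833 [526.96 -38.88 221.34   0.08   2.73   2.86   0.61   0.2    0.01] [ 0.03  1.   -0.    0.  ]
```

```bash
python3 - <<'E'
from h import *
w=cam("wrist")["frame"][165:265,260:380]; s=cam("side")["frame"][190:250,300:370]; c=cam("scene")["frame"][205:275,260:335]
a=cv2.resize(w,(480,400),interpolation=2);b=cv2.resize(s,(300,257),interpolation=2);e=cv2.resize(c,(300,280),interpolation=2)
o=np.zeros((540,790,3),np.uint8);o[:400,:480]=a;o[:257,490:]=b;o[260:540,490:]=e
cv2.imwrite("pics/m4.png",o[:,:,::-1])
E
```

```text
(no output)
```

View pics/m4.png

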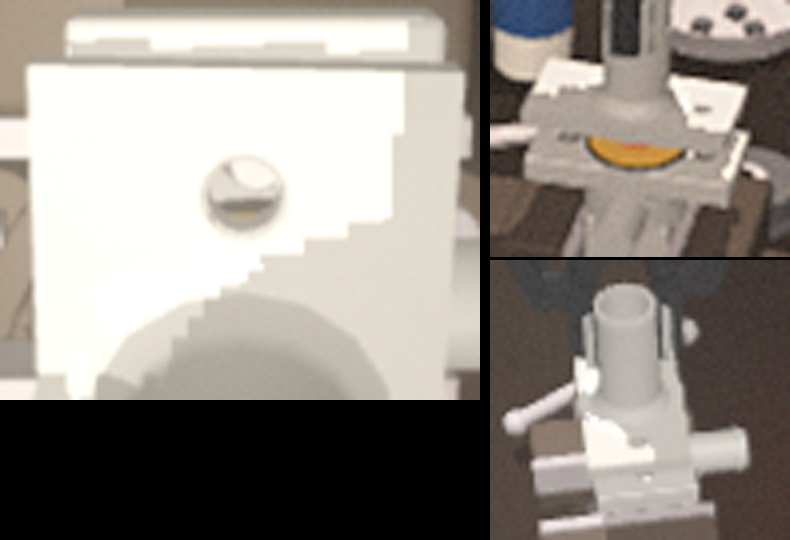

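The wrist crop shows the near hole at about (193,243) in the crop. The bright stud end sits up and right inside it, so the cover is slightly past along the jaws and a little far in +x. I'll quantify that.

```bash
python3 - <<'E'
from h import *
np.set_printoptions(precision=2,suppress=True)
d=cam("wrist");g=np.mean([cam("wrist")["frame"].astype(float) for _ in range(1)]+[d["frame"].astype(float)],0).mean(2)
print("     ",list(range(308,334)))
for r in range(202,227): print(r,' '.join("%3d"%v for v in g[r,308:334]))
h=onz(d,(213.25,320.75),190.3)
for rc in [(206.2,323.7),(207,322.5)]: print(onz(d,rc,181)-h)
E
```

```text
[308, 309, 310, 311, 312, 313, 314, 315, 316, 317, 318, 319, 320, 321, 322, 323, 324, 325, 326, 327, 328, 329, 330, 331, 332, 333]
202 254 254 255 254 254 254 254 254 254 254 254 254 254 254 254 254 254 254 254 254 254 254 254 254 254 254
203 254 255 254 254 254 255 254 254 254 252 251 250 247 247 248 249 253 254 254 255 255 254 254 255 254 254
204 254 255 254 254 254 254 253 250 246 238 236 237 235 235 235 234 240 245 250 254 254 255 254 255 254 254
205 255 254 254 254 254 253 249 234 225 220 237 245 245 246 245 243 238 233 237 249 253 254 255 254 255 254
206 254 254 254 254 253 248 231 211 190 203 242 249 250 250 249 248 246 241 237 235 245 252 254 255 255 254
207 254 254 254 253 249 233 221 208 181 190 236 250 250 249 249 248 247 247 246 238 232 245 253 254 254 254
208 254 254 253 249 233 222 218 215 203 192 225 249 250 249 248 247 247 248 249 247 238 235 250 254 254 255
209 254 254 252 237 225 219 218 219 216 208 212 240 249 249 248 247 248 249 250 250 244 230 240 252 254 254
210 254 254 251 229 224 219 219 219 219 217 211 218 239 247 247 248 249 250 250 246 229 232 234 247 254 2
[... 1070 characters left out ...]
 254 254 254
221 254 254 254 254 250 230 230 218 193 178 172 172 171 172 174 174 184 201 215 229 240 249 253 254 254 254
222 254 254 254 254 253 248 240 233 225 218 205 188 187 190 200 207 223 230 233 240 249 253 254 254 254 254
223 254 254 254 254 254 253 251 242 236 235 230 224 226 226 229 232 238 238 242 250 253 254 254 254 254 254
224 254 254 254 254 254 254 255 252 250 249 247 241 244 243 243 247 247 249 253 253 254 254 254 254 254 254
225 254 254 254 254 254 254 255 254 254 254 255 255 255 255 253 254 253 254 254 254 254 254 254 254 254 254
226 254 254 254 254 254 254 254 254 254 254 255 255 255 255 255 255 254 255 255 254 254 254 254 254 254 254
[-1.45  1.75 -9.3 ]
[-1.04  1.06 -9.3 ]
```

{"fn": "move_arm", "kwargs": {
  "targets": [
    [[0,0,-0.002,0],[0,0.002,-0.003,0],[0.001,0.004,-0.003,0],[0.0018,0.006,-0.003,0],[0.0018,0.006,-0.003,0],[0.0018,0.006,-0.003,0],[0.0018,0.006,-0.003,0]]
  ]
}}

```text
t: 15.52
ee_pos: [525.4, -32.4, 224.1]
tool_rot: [0.031, 1.0, -0.0, -0.0]
ft_force: [0.4, 0.1, -3.9]
finger_gap: 0.383
finger_force: 41.3
```

```bash
python3 st.py
```

```text
15.7167 [525.55 -32.44 224.26  -0.01  -0.05  -3.29   0.02   0.     0.01] [ 0.03  1.   -0.    0.  ]
```

{"fn": "move_arm", "kwargs": {
  "targets": [
    [[0.0003,0,0.001,0],[0.0003,0,0.0015,0],[0.0003,0,0.002,0],[0.0003,0,0.0024,0],[0.0003,0,0.0027,0],[0.0003,0,0.003,0],[0.0003,0,0.003,0]]
  ]
}}

```text
t: 16.3
ee_pos: [525.4, -32.4, 221.7]
tool_rot: [0.031, 1.0, -0.0, 0.0]
ft_force: [0.2, 0.5, 0.5]
finger_gap: 0.389
finger_force: 41.7
```

```bash
python3 st.py
```

```text
16.5 [525.44 -32.4  221.69  -0.49   0.03   0.61  -0.     0.2    0.01] [ 0.03  1.   -0.    0.  ]
```

{"fn": "move_arm", "kwargs": {
  "targets": [
    [[0,-0.0005,0,0],[0,-0.001,0,0],[0,-0.0015,0,0],[0,-0.002,0,0],[0,-0.0025,0,0],[0,-0.003,0,0]]
  ]
}}

```text
t: 17.0
ee_pos: [525.2, -35.3, 221.3]
tool_rot: [0.031, 1.0, 0.0, 0.0]
ft_force: [0.9, 2.2, -1.6]
finger_gap: 0.391
finger_force: 41.7
```

```bash
python3 st.py
```

```text
17.2 [524.57 -36.13 220.64  -0.    -0.83  -3.22  -0.01   0.    -0.02] [ 0.03  1.   -0.   -0.  ]
```

{"fn": "move_arm", "kwargs": {
  "targets": [
    [[0,-0.0004,0,0],[0,-0.0008,0,0],[0,-0.0012,0,0]]
  ]
}}

```text
t: 17.45
ee_pos: [524.8, -36.8, 221.0]
tool_rot: [0.031, 1.0, -0.0, -0.0]
ft_force: [0.4, 0.2, -2.8]
finger_gap: 0.383
finger_force: 41.3
```

```bash
python3 st.py
```

```text
17.65 [524.91 -36.75 221.19   0.14   0.15  -3.92  -0.01   0.02   0.01] [ 0.03  1.   -0.   -0.  ]
```

The contact force vanished, so the holes have dropped over the stud ends. I lower gently to confirm.

{"fn": "move_arm", "kwargs": {
  "targets": [
    [[0,0,0.0004,0],[0,0,0.0008,0],[0,0,0.0012,0],[0,0,0.0016,0],[0,0,0.002,0],[0,0,0.002,0]]
  ]
}}

```text
t: 18.15
ee_pos: [524.9, -36.6, 219.2]
tool_rot: [0.031, 1.0, -0.0, -0.0]
ft_force: [0.3, 0.4, -3.2]
finger_gap: 0.387
finger_force: 41.3
```

```bash
python3 st.py
```

```text
18.35 [524.97 -36.56 219.29  -0.17   0.06  -2.72  -0.     0.01  -0.02] [ 0.03  1.   -0.    0.  ]
```

{"fn": "move_arm", "kwargs": {
  "targets": [
    [[0,0,0.0005,0],[0,0,0.001,0],[0,0,0.0015,0],[0,0,0.002,0],[0,0,0.0025,0],[0,0,0.003,0],[0,0,0.0035,0],[0,0,0.004,0]]
  ]
}}

```text
t: 19.02
ee_pos: [525.0, -36.5, 215.3]
tool_rot: [0.031, 1.0, 0.0, 0.0]
ft_force: [0.1, -0.0, -2.8]
finger_gap: 0.389
finger_force: 41.3
```

```bash
python3 st.py
```

```text
19.2167 [524.94 -36.56 215.22  -0.17   0.54  -3.55  -0.01   0.     0.01] [ 0.03  1.   -0.   -0.  ]
```

{"fn": "move_arm", "kwargs": {
  "targets": [
    [[0,0,0.0006,0],[0,0,0.0012,0],[0,0,0.0018,0],[0,0,0.0024,0],[0,0,0.003,0],[0,0,0.0036,0],[0,0,0.0042,0],[0,0,0.0047,0]]
  ]
}}

```text
t: 19.88
ee_pos: [525.0, -36.5, 210.5]
tool_rot: [0.031, 1.0, 0.0, -0.0]
ft_force: [-0.1, 0.5, -3.7]
finger_gap: 0.385
finger_force: 41.3
```

```bash
python3 st.py
```

```text
20.0833 [524.96 -36.55 210.52  -0.07   0.2   -3.36   0.01   0.02  -0.01] [ 0.03  1.    0.   -0.  ]
```

{"fn": "move_arm", "kwargs": {
  "targets": [
    [[0,0,0.0005,0],[0,0,0.001,0],[0,0,0.0015,0],[0,0,0.002,0],[0,0,0.0025,0],[0,0,0.003,0],[0,0,0.003,0]]
  ]
}}

```text
t: 20.67
ee_pos: [525.3, -36.6, 208.4]
tool_rot: [0.031, 1.0, -0.0, 0.001]
ft_force: [-1.2, 0.0, 4.7]
finger_gap: 0.384
finger_force: 42.0
```

```bash
python3 st.py
```

```text
20.8667 [525.32 -36.58 208.23  -1.03   0.14   4.09   0.04   0.36   0.02] [0.03 1.   0.   0.  ]
```

Contact with the thermostat at about 7.5 N net. I press on slowly.

{"fn": "move_arm", "kwargs": {
  "targets": [
    [[0,0,0.0004,0],[0,0,0.0008,0],[0,0,0.0012,0],[0,0,0.0016,0],[0,0,0.002,0],[0,0,0.002,0]]
  ]
}}

```text
t: 21.37
ee_pos: [525.4, -36.6, 205.8]
tool_rot: [0.031, 1.0, -0.0, 0.0]
ft_force: [0.7, -0.2, 4.2]
finger_gap: 0.389
finger_force: 42.2
```

```bash
python3 st.py
```

```text
21.5667 [525.39 -36.56 205.75   0.77   0.04   5.39   0.03   0.16   0.  ] [0.03 1.   0.   0.  ]
```

{"fn": "move_arm", "kwargs": {
  "targets": [
    [[0,0,0.0003,0],[0,0,0.0006,0],[0,0,0.0009,0],[0,0,0.001,0],[0,0,0.001,0]]
  ]
}}

```text
t: 21.98
ee_pos: [525.6, -36.6, 205.6]
tool_rot: [0.031, 1.0, -0.0, 0.001]
ft_force: [-0.0, 0.2, 9.0]
finger_gap: 0.386
finger_force: 42.6
```

```bash
python3 st.py
```

```text
22.1833 [525.61 -36.58 205.56   0.07   0.32   9.13   0.01   0.42  -0.01] [ 0.03  1.   -0.    0.  ]
```

{"fn": "move_arm", "kwargs": {
  "targets": [
    [[0,0,0.0003,0],[0,0,0.0006,0],[0,0,0.0009,0],[0,0,0.0012,0],[0,0,0.0012,0],[0,0,0.0012,0]]
  ]
}}

```text
t: 22.68
ee_pos: [525.7, -36.6, 205.5]
tool_rot: [0.031, 1.0, -0.0, 0.001]
ft_force: [-1.5, 1.8, 14.6]
finger_gap: 0.388
finger_force: 43.2
```

```bash
python3 st.py; python3 - <<'E'
from h import *
s=cam("side")["frame"][190:250,295:375]; c=cam("scene")["frame"][205:275,260:335]
b=cv2.resize(s,(790,592)[:2] if 0 else (480,360),interpolation=2);e=cv2.resize(c,(310,290),interpolation=2)
o=np.zeros((360,790,3),np.uint8);o[:,:480]=b;o[:290,480:]=e
cv2.imwrite("pics/m5.png",o[:,:,::-1])
E
```

```text
22.8833 [525.73 -36.57 205.49  -1.81   0.45  15.31   0.03   0.82  -0.  ] [ 0.03  1.   -0.    0.  ]
```

View pics/m5.png

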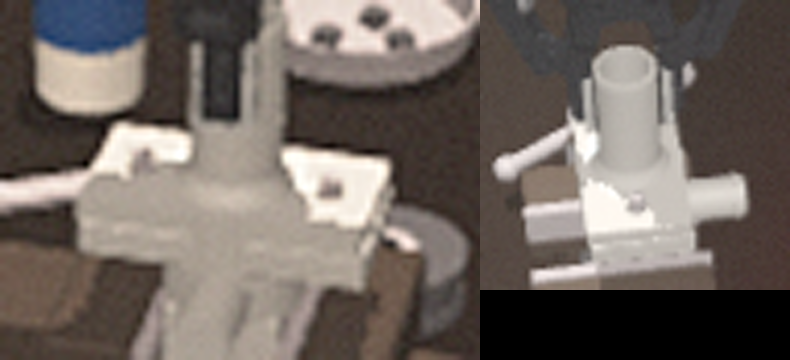

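The picture shows the cover seated on the housing with the studs through both holes. z has stopped at about 205.5 and the force rises. I ease the grip so the flange can level itself.

{"fn": "move_arm", "kwargs": {
  "targets": [
    [[0,0,0,0],[0,0,0,0],[0,0,0,0],[0,0,0,0]]
  ],
  "jaw": 0,
  "squeeze": 20
}}

```text
t: 23.32
ee_pos: [525.7, -36.6, 205.5]
tool_rot: [0.031, 1.0, -0.0, 0.001]
ft_force: [-2.6, 0.7, 14.4]
finger_gap: 0.385
finger_force: 43.2
```

```bash
python3 st.py
```

```text
23.5167 [525.73 -36.56 205.49  -1.85   0.28  15.29   0.05   0.86   0.01] [ 0.03  1.   -0.    0.  ]
```

{"fn": "move_arm", "kwargs": {
  "targets": [
    [[0,0,-0.0008,0],[0,0,-0.0016,0],[0,0,-0.0016,0]]
  ]
}}

```text
t: 23.77
ee_pos: [525.7, -36.6, 205.5]
tool_rot: [0.031, 1.0, -0.0, 0.001]
ft_force: [0.9, 0.7, 6.6]
finger_gap: 0.385
finger_force: 42.2
```

{"fn": "move_arm", "kwargs": {
  "targets": [
    [[0,0,0,0],[0,0,0,0],[0,0,0,0],[0,0,0,0],[0,0,0,0]]
  ],
  "jaw": 60
}}

```text
t: 24.18
ee_pos: [524.6, -36.6, 204.5]
tool_rot: [0.031, 1.0, 0.0, -0.001]
ft_force: [-0.0, 0.1, -0.4]
finger_gap: 0.6
finger_force: 0.0
```

```bash
python3 st.py
```

```text
24.3833 [524.82 -36.57 204.75   0.32   0.15  -0.18   0.     0.01   0.01] [ 0.03  1.    0.   -0.  ]
```

{"fn": "move_arm", "kwargs": {
  "targets": [
    [[0,0,0,0],[0,0,0,0],[0,0,0,0],[0,0,0,0],[0,0,0,0],[0,0,0,0]]
  ],
  "jaw": 0,
  "squeeze": 25
}}

```text
t: 24.88
ee_pos: [525.0, -36.5, 205.1]
tool_rot: [0.031, 1.0, 0.0, 0.0]
ft_force: [0.2, -0.1, 2.5]
finger_gap: 0.388
finger_force: 25.3
```

```bash
python3 st.py
```

```text
25.0833 [525.03 -36.52 205.11  -0.41   0.02   1.18   0.09   0.07  -0.02] [0.03 1.   0.   0.  ]
```

Re-gripped at 25 N. I press once more, gently.

{"fn": "move_arm", "kwargs": {
  "targets": [
    [[0,0,0.0005,0],[0,0,0.001,0],[0,0,0.0015,0],[0,0,0.002,0],[0,0,0.0023,0],[0,0,0.0023,0]]
  ]
}}

```text
t: 25.58
ee_pos: [525.1, -36.5, 205.0]
tool_rot: [0.031, 1.0, 0.0, 0.001]
ft_force: [-4.1, 0.9, 14.6]
finger_gap: 0.389
finger_force: 26.6
```

```bash
python3 st.py
```

```text
25.7833 [525.09 -36.53 205.04  -4.42   0.33  14.3    0.16   0.89   0.  ] [0.03 1.   0.   0.  ]
```

Rigid now: no further travel, so it is fully home. I unload, release and retreat straight up.

{"fn": "move_arm", "kwargs": {
  "targets": [
    [[0,0,-0.001,0],[0,0,-0.002,0],[0,0,-0.0021,0]]
  ]
}}

```text
t: 26.03
ee_pos: [525.0, -36.5, 205.1]
tool_rot: [0.031, 1.0, 0.0, 0.0]
ft_force: [-1.1, 0.7, 3.6]
finger_gap: 0.393
finger_force: 25.6
```

{"fn": "move_arm", "kwargs": {
  "targets": [
    [[0,0,0,0],[0,0,0,0],[0,0,0,0],[0,0,0,0],[0,0,0,0],[0,0,0,0],[0,0,0,0]]
  ],
  "jaw": 85
}}

```text
t: 26.62
ee_pos: [525.0, -36.6, 204.7]
tool_rot: [0.031, 1.0, -0.0, -0.0]
ft_force: [0.0, -0.0, -0.1]
finger_gap: 0.851
finger_force: 0.0
```

{"fn": "move_arm", "kwargs": {
  "targets": [
    [[0,0,-0.01,0],[0,0,-0.025,0],[0,0,-0.05,0],[0,0,-0.08,0],[0,0,-0.11,0],[0,0,-0.13,0],[0,0,-0.14,0],[0,0,-0.14,0]]
  ]
}}

```text
t: 27.28
ee_pos: [526.4, -36.7, 348.6]
tool_rot: [0.031, 1.0, -0.0, 0.003]
ft_force: [-0.5, 0.9, -0.5]
finger_gap: 0.851
finger_force: 0.0
```

```bash
python3 st.py; python3 - <<'E'
from h import *
np.set_printoptions(precision=1,suppress=True)
ds,dd=cam("side"),cam("scene")
s=ds["frame"][180:250,290:385]; c=dd["frame"][200:280,250:345]; w=cam("wrist")["frame"]
b=cv2.resize(s,(395,290),interpolation=2);e=cv2.resize(c,(395,290),interpolation=2)
o=np.zeros((590,790,3),np.uint8);o[:290,:395]=b;o[:290,395:]=e;o[290:,:400]=cv2.resize(w,(400,300))
cv2.imwrite("pics/m6.png",o[:,:,::-1])
E
```

```text
27.4833 [525.02 -36.58 345.02  -0.21   0.17  -0.38   0.03   0.01   0.  ] [ 0.03  1.    0.   -0.  ]
```

View pics/m6.png

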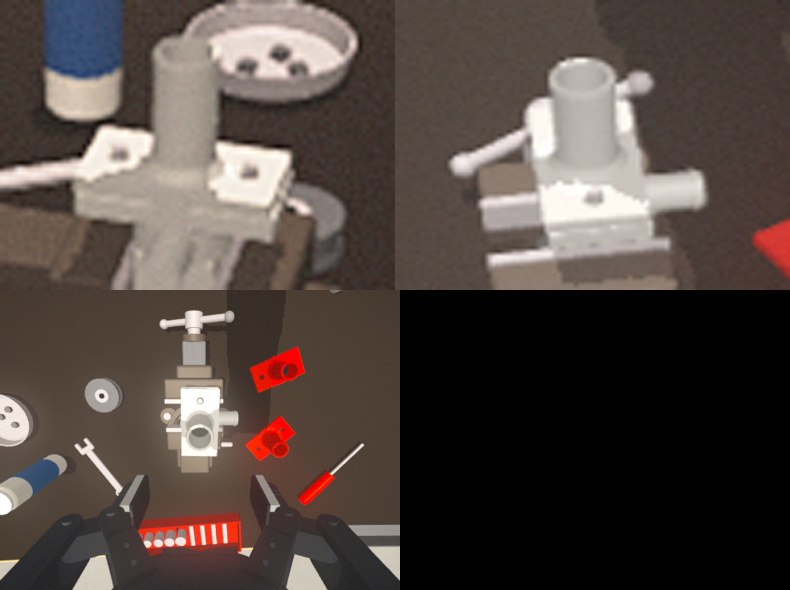

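The final pictures show the cover flush on the housing, with both studs visible through its holes and the bystanders untouched. I hand it in.

```bash
python3 -c "
from station import *
print(job_done())"
```

```text
the job is handed in; nothing more can be done
None
```

The cover is on the housing and handed in: both holes dropped over the studs on the second slide along the jaws, it was pressed down until it stopped moving (about 18 N at most), and the gripper was released and moved clear, with nothing else on the bench seen to move.

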